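# Sleeve the stand foot and hold it in the squaring jig

## Robot

A 6-joint arm with a two-finger parallel gripper is mounted at the origin on a cart in front of the work surface, level with it; the furniture and walls round the work are solid. World frame = base frame: x ahead of the robot, y to its left, z up, the work surface at z = 0. Lengths are in m, angles in rad, forces in N, time in s.
With the tool pointing down it reaches from about 0.25 to 0.725 m from the base axis. Payload 9.7 kg.
Tool frame: the origin (TCP) lies midway between the tips of the shut fingers; the grasp point (between the pads) lies 19 mm behind it; z points along the fingers, y is the line along which they close (so a half turn about z gives the same grasp; the last joint's range is limited). The gripper opens to 85 mm and grips with 20 to 120 N. Pads are 22 mm wide; open, the fingers measure 114 mm over their backs; the gripper's body (76 mm by 85 mm) begins 54 mm behind the grasp point. The pads swing forward as they close: fully open they stand 13 mm farther back than shut.
Start: joints at [-1.346, 0.087, 0.176, 1.66, 0, 1.571], TCP at [0.123, -0.536, 0.231] pointing down, gripper open.
Joint ranges: [-3.13, 3.13], [-0.85, 1.81], [-1.15, 1.24], [-2.2, 2.28], [-1.44, 1.52], [-3.14, 3.14]. Speed limits (rad/s): [2.22, 2.22, 2.57, 3.14, 3.14, 3.14].

## Interface

Orientations are given as a unit quaternion [w, x, y, z].
In Python, from cell import bot gives the robot as it stands.
- The arm moves only by the tool drive_tool, never from a script. Its argument "deltas" is text: rows parted by semicolons, each of 7 numbers parted by spaces: the shift along the tool's x, y, z in m, then the turn, a rotation vector about the tool's x, y, z in degrees, then the opening, from -1 (shut) to 1 (fully open). A call has 1 to 8 rows; each row is the pose to reach, as a shift and turn from the pose commanded when the call began, along the tool's axes at that moment; what a row does not reach only later rows make up. A row lasts 1/12 s, in which the tool goes at most 41.7 mm and 7.16 degrees, less where a joint would pass 70% of its speed; a pose out of reach is approached as far as the arm can. A call with a gripper value outside its range is refused whole. The fingers move at their own pace and stop on an object; the grip force is fixed at half the most. Time passes only in rows, so rows that repeat a pose let the fingers close. It gives the time, the measured TCP pose, the force, the opening and the grip force at its end, in the units of the state.
- bot.state(): the state, without advancing time (a new reading comes with each control period).
- bot.get_image(name): name is "scene" or "top"; returns (picture, depth): 420x560x3 uint8, red, green, blue; 420x560 float32, m along the optical axis (not along the pixel's ray), 0 where there is no reading.
- bot.calibration(name): a dict with "K" (3x3 intrinsics, pixels), "dist_coeffs" ([k1, k2, p1, p2, k3] as OpenCV has them; the pictures are not rectified), "T" (4x4, takes a point from camera to world coordinates). Camera axes: x right, y down, z forward; pixel columns grow to the right and rows downward; lengths in m; the calibration is good to about 2 mm. A picture is of the moment at which its call begins. calibration takes no time and is no camera call.
- bot.hand_in(): hands the job in; it is judged then, once.
Trained networks look in the newest picture that a camera, given by its name, has taken for a name from the list of things; names that differ only in an ending like _2 or _b are one class to them, and where a whole thing is asked for, a point or a joint stands for the part that bears it (a point fixed in the world has none). Each returns a list of dicts, best first, with "p" (0 to 1); they miss things now and then, are a little off and sometimes report something else, mostly with a low value. They report only what shows in the picture. A call takes as long as a camera call. They do not tell look-alikes from the thing itself.
- bot.silhouettes(name, camera): "region" (420x560 bool, what is visible of it) and "bbox" ([centre column, centre row, width, height] in pixels, round what is visible of it).
The state is a dict: "t": time; "q": joint angles; "dq": joint speeds; "effort": joint torques, N m; "tool_pos": TCP position; "ee_rot": TCP orientation; "contact_force": force on the tool from outside, world axes, zero at the start; "torque": the same for the moment, N m; "grip_width": finger opening in m; "grasp_force": force on a finger pad.
Only numpy, scipy, OpenCV 4.12 (cv2) and the standard library are available. Lean on these libraries where they do the work, as an engineer would, in place of code of your own. Each camera call takes 0.05 s, during which the arm holds its last target. There are 200 camera calls.

## Task

Push the flanged steel sleeve fully home onto the spigot of the grey stand foot, flange down. Then bring the foot flat on the jig board into the corner of the jig, its long side flush against the fence and one end touching the stop block, and press it against fence and board together with one steady diagonal push of about 10 to 20 N each way, so that a colleague can screw it down. Finish while still holding that push, do not let go, and leave the other things on the desk alone.

Things in the scene. Friction and masses are not known exactly. Their poses are not given: they have to be found in the camera images.
- foot: the stand foot, a loose grey plastic block 70 (x) x 130 (y) x 30 (z) mm, about 0.35 kg, flat on the jig board; on its top centre a round spigot, 26 mm across, 33 mm high, tip tapered. Origin: centre of its underside; z up; long sides along its y. It slides easily on the jig (friction 0.25) and squares itself when pushed by the spigot against the fence
- foot_shoulder (a point): the centre of the foot's top face, at the root of the spigot (30 mm above the foot's underside, 33 mm below the spigot's tip)
- sleeve: a loose steel sleeve standing upright on the desk on its flange: tube 40 mm outside, 29 mm bore, open at both ends, 60 mm tall overall, flange at the bottom 52 mm across and 6 mm thick, 0.1 kg. Origin: centre of its lower end; z is its axis, up. Fully home, its lower end rests on the foot's top face and the spigot fills the lower 33 mm of its bore
- jig_board: fixed grey jig board 240 (x) x 270 (y) x 15 (z) mm lying on the desk. Origin: centre of its underside (top face at z = 15 mm); x points away from the robot towards the fence, y along the fence. In this frame the fence face lies at x = +95 mm and the stop face at y = -100 mm, so the foot in the corner has its centre at x = 60, y = -35 mm
- jig_fence: fixed aluminium bar 20 (x) x 260 (y) x 40 (z) mm along the far edge of the jig board. Origin: centre of its underside, on the board's top face. Its face towards the robot (10 mm from its centre line, in -x) is the fence face
- jig_stop: fixed aluminium stop block 40 (x) x 24 (y) x 32 (z) mm on the jig board at the right-hand end (-y) of the fence, touching it. Origin: centre of its underside, on the board's top face. Its +y face (12 mm from its centre) is the stop face
- sample_cup: bystander: sample cup with red screw lid, 51 mm across, 64 mm tall, standing on the desk; origin at the centre of its underside
- vial_1: bystander: small brown vial, 29 mm across, 65 mm tall, standing; origin at the centre of its underside
- plaster_roll: bystander: roll of tape lying flat, 58 mm across, 25 mm tall; origin at the centre of its underside
There are look-alikes about, which are no part of the job. Several things have the shape of the sleeve; the one meant has the colours described above.

How it is judged:
By the outcome, as a careful person would: the job done as asked, in the order asked, and still so for the second after the job is handed in, while the arm keeps its last pose, push and grip.
It also fails if it takes over 72 s, if anything falls off the work surface, if the arm or the gripper's body presses on something with over 40 N, if the wrist force passes 120 N, or if a joint passes its speed limit or range.

## Working session

There is one attempt and no reset: what is moved stays moved. The work goes in short steps, Python scripts to look and compute and a tool call to move; the robot and the scene stay as the last step left them, time stands still between calls to the robot, and variables do not carry over. Pictures are saved under pics/ and viewed, at most 10 in all, crops included, and the job is handed in when it is done.

Besides the shell and the picture viewer there is one more tool, called after "Emit:" by a JSON object that holds its "method" and its "body". drive_tool: Moves the arm, as the interface text tells. Its arguments: {"type":"object","properties":{"deltas":{"type":"string"}},"required":["deltas"]}

```bash
mkdir -p pics; cat > h.py <<'E'
import numpy as np, cv2
from cell import bot
def pts(cam, depth, mask=None):
    c=bot.calibration(cam);K=np.array(c["K"]);d=np.array(c["dist_coeffs"]);T=np.array(c["T"])
    m=depth>0
    if mask is not None: m&=mask
    v,u=np.nonzero(m)
    n=cv2.undistortPoints(np.c_[u,v].astype(float)[:,None],K,d)[:,0]
    z=depth[v,u]
    P=np.c_[n*z[:,None],z]@T[:3,:3].T+T[:3,3]
    return P,u,v
E
python3 - <<'E'
from h import *
s=bot.state();print(s)
for cam in("scene","top"):
    im,d=bot.get_image(cam);cv2.imwrite(f"pics/{cam}0.png",im[:,:,::-1]);np.save(f"{cam}_d.npy",d)
    print(cam,np.array(bot.calibration(cam)["T"]).round(3).tolist())
    for n in("foot","sleeve","jig_board","jig_fence","jig_stop","sample_cup","vial_1","plaster_roll"):
        for r in bot.silhouettes(n,cam):
            if r["p"]<.2: continue
            P,u,v=pts(cam,d,r["region"])
            col=im[r["region"]].mean(0).round()
            if len(P): 
                top=P[P[:,2]>np.percentile(P[:,2],95)-.006]
                print(n,round(r["p"],2),np.round(r["bbox"]),"min",np.percentile(P,2,0).round(3),"max",np.percentile(P,98,0).round(3),"topc",((top.min(0)+top.max(0))/2).round(4),col)
E
```

```text
{'t': 0.0, 'q': array([-1.34599386e+00,  8.74385666e-02,  1.75136466e-01,  1.65978407e+00,
        2.85071432e-05,  1.57078537e+00]), 'dq': array([ 0.00110903, -0.0003085 , -0.00144881,  0.00139225,  0.00130852,
        0.00017336]), 'effort': array([-2.12218383e-04, -5.20379877e+01,  4.64811838e+01,  1.57503696e-02,
       -8.62567276e-05, -3.02460580e-05]), 'tool_pos': array([ 0.12256077, -0.53594163,  0.23059608]), 'ee_rot': array([-6.42450226e-04,  9.93688809e-01,  1.12170116e-01, -5.81702128e-05]), 'contact_force': array([ 0.09269965,  0.18789524, -0.1446081 ]), 'torque': array([-0.03293818, -0.04787395, -0.0087035 ]), 'grasp_force': 0.0, 'grip_width': 0.08519993198330184}
scene [[-0.875, -0.195, 0.443, -0.165], [-0.484, 0.34, -0.807, 1.196], [0.007, -0.92, -0.392, 0.675], [0.0, 0.0, 0.0, 1.0]]
sleeve 0.86 [249. 288.  15.  25.] min [ 0.402  0.281 -0.   ] max [0.443 0.323 0.059] topc [0.4244 0.3017 0.0566] [136. 134. 133.]
sleeve 0.86 [274. 301.  26.  29.] min [ 0.302  0.279 -0.001] max [0.344 0.35  0.059] topc [0.3232 0.3264 0.0563] [ 82.  36. 104.]
jig_board 0.84 [289. 232. 104
[... 2086 characters left out ...]
0739] [138. 141. 143.]
sample_cup 0.91 [190. 178.  19.  18.] min [0.577 0.216 0.001] max [0.624 0.263 0.067] topc [0.5993 0.2395 0.0646] [187.  48.  36.]
vial_1 0.63 [181. 136.  11.  16.] min [ 0.714  0.255 -0.002] max [0.756 0.286 0.068] topc [0.7277 0.2675 0.0645] [111.  96.  88.]
plaster_roll 0.84 [423. 235.  26.  21.] min [ 0.432 -0.421  0.   ] max [ 0.486 -0.365  0.029] topc [ 0.4599 -0.3934  0.0268] [192. 186. 151.]
plaster_roll 0.57 [191. 178.  14.  21.] min [0.577 0.217 0.02 ] max [0.62  0.261 0.067] topc [0.5979 0.2383 0.0647] [199.  48.  35.]
plaster_roll 0.39 [375. 198.  12.  18.] min [ 0.539 -0.279  0.015] max [ 0.578 -0.244  0.052] topc [ 0.5588 -0.2588  0.0493] [187. 187. 184.]
```

```bash
python3 - <<'E'
import cv2,numpy as np
t=cv2.imread("pics/top0.png")[110:310,130:450]
cv2.imwrite("pics/topc.png",cv2.resize(t,None,fx=2.5,fy=2.5,interpolation=cv2.INTER_CUBIC))
s=cv2.imread("pics/scene0.png")[180:330,150:350]
cv2.imwrite("pics/scenec.png",cv2.resize(s,None,fx=4,fy=4,interpolation=cv2.INTER_CUBIC)[:600])
E
```

```text
(no output)
```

View pics/topc.png

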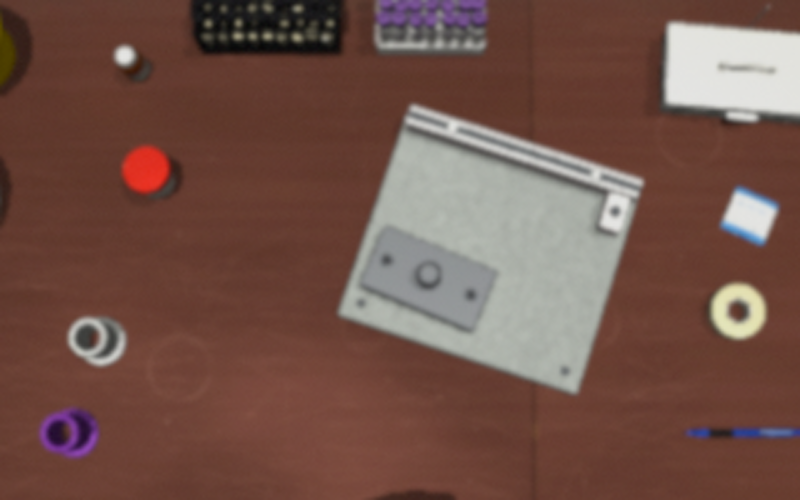

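View pics/scenec.png

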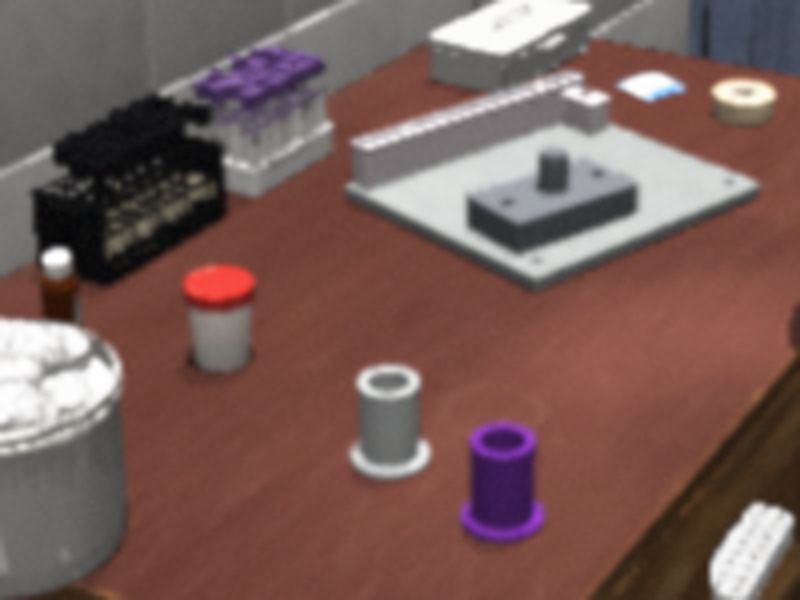

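```bash
cat >> h.py <<'E'
def cast(cam,uv,z):
    c=bot.calibration(cam);T=np.array(c["T"])
    n=cv2.undistortPoints(np.asarray(uv,float).reshape(-1,1,2),np.array(c["K"]),np.array(c["dist_coeffs"]))[:,0]
    r=np.c_[n,np.ones(len(n))]@T[:3,:3].T
    return T[:3,3]+r*((z-T[2,3])/r[:,2])[:,None]
def band(cam,d,box,zlo,zhi,z):
    "outline of pixels with world height in zlo..zhi in the xy box, cast on plane z: hull points (m), area-centroid, minAreaRect"
    P,u,v=pts(cam,d);x0,x1,y0,y1=box
    k=(P[:,0]>x0)&(P[:,0]<x1)&(P[:,1]>y0)&(P[:,1]<y1)&(P[:,2]>zlo)&(P[:,2]<zhi)
    m=np.zeros(d.shape,np.uint8);m[v[k],u[k]]=1
    n,l,st,_=cv2.connectedComponentsWithStats(m)
    m=(l==1+st[1:,4].argmax())
    vv,uu=np.nonzero(m)
    c=np.r_[np.c_[uu-.5,vv-.5],np.c_[uu+.5,vv-.5],np.c_[uu-.5,vv+.5],np.c_[uu+.5,vv+.5]]
    q=cast(cam,c,z)[:,:2].astype(np.float32)*1000
    h=cv2.convexHull(q);M=cv2.moments(h)
    (cx,cy),(w,hh),a=cv2.minAreaRect(h)
    return m.sum(),(np.round([M["m10"]/M["m00"],M["m01"]/M["m00"]],1)),np.round([cx,cy,w,hh,a],1),M["m00"]**.5*1.128
E
python3 - <<'E'
from h import *
for cam in("top","scene"):
    d=np.load(cam+"_d.npy");print(cam)
    print("spigot",band(cam,d,(.45,.53,-.1,-.02),.066,.09,.078))
    print("sleeve",band(cam,d,(.39,.46,.26,.335),.054,.07,.060))
    print("foottop",band(cam,d,(.42,.56,-.16,.04),.037,.060,.045))
    print("fence",band(cam,d,(.56,.68,-.3,0),.0475 if cam=="scene" else .052,.065,.055))
    print("board",band(cam,d,(.33,.7,-.3,.1),.009,.08,.015))
    P,u,v=pts(cam,d)
    for nm,b in(("desk",(.3,.4,0,.2)),("board",(.5,.56,-.2,-.15)),("foot",(.49,.50,-.12,-.085))):
        k=(P[:,0]>b[0])&(P[:,0]<b[1])&(P[:,1]>b[2])&(P[:,1]<b[3]); print(nm,np.median(P[k,2]))
E
```

```text
top
spigot (np.int64(71), array([489.4, -59.9]), array([490.1, -59.9,  23.2,  25.6,   0.5]), 25.36307281335423)
sleeve (np.int64(99), array([422.5, 292.4]), array([422.2, 291.7,  41.8,  42.9,   0.9]), 42.731164361580184)
foottop (np.int64(1184), array([489.8, -60.7]), array([490.3, -59.8, 133.1,  73.7,  68.3]), 109.61954234645442)
fence (np.int64(679), array([ 623.1, -161.7]), array([ 623.1, -161.2,  263.7,   24.7,   72.1]), 89.45164404770394)
board (np.int64(8764), array([ 527.6, -129.6]), array([ 527.9, -129.6,  274.1,  247.8,   71.8]), 293.12720767408166)
desk 9.655149189380374e-05
board 0.015462536957930983
foot 0.04562839314062761
scene
spigot (np.int64(36), array([485.3, -39.5]), array([485.6, -40.1,  25.8,  41.5,  28.5]), 35.670489074033746)
sleeve (np.int64(76), array([421.6, 306.5]), array([422. , 306.7,  39. ,  46.9,  31.9]), 45.03426312325806)
foottop (np.int64(392), array([488.3, -43.9]), array([489.4, -44.3, 146.1,  91.9,  67.3]), 124.89999253536693)
fence (np.int64(235), array([ 621.5, -144.2]), array([ 621. , -145.7,  275. ,   42. ,   72.5]), 116.6126486831277)
board (np.int64(2902), array([ 553.2, -147.5]), array([ 547.3, -158.4,  353. ,  329.7,   71.4]), 355.85220373919566)
desk -0.0024988187737082224
board 0.013403763013845493
foot 0.04343338781426881
```

Emit:
{"method": "drive_tool", "body": {"deltas": "0.274 -0.18 0 0 0 30.8 1;0.274 -0.18 0 0 0 30.8 1;0.274 -0.18 0 0 0 30.8 1;0.274 -0.18 0 0 0 30.8 1;0.274 -0.18 0 0 0 30.8 1;0.274 -0.18 0 0 0 30.8 1;0.274 -0.18 0 0 0 30.8 1;0.274 -0.18 0 0 0 30.8 1"}}

```text
t: 1.57
tool_pos: [0.3458, -0.3029, 0.2315]
ee_rot: [0.0, 0.988, -0.156, 0.0]
contact_force: [0.1, -0.6, -0.4]
grip_width: 0.085
grasp_force: 0.0
```

Emit:
{"method": "drive_tool", "body": {"deltas": "-0.053 -0.328 0 0 0 0 1;-0.053 -0.328 0 0 0 0 1;-0.053 -0.328 0 0 0 0 1;-0.053 -0.328 0 0 0 0 1;-0.053 -0.328 0 0 0 0 1;-0.053 -0.328 0 0 0 0 1;-0.053 -0.328 0 0 0 0 1;-0.053 -0.328 0 0 0 0 1"}}

```text
t: 2.23
tool_pos: [0.367, -0.0929, 0.2315]
ee_rot: [-0.015, 0.991, -0.135, 0.002]
contact_force: [-0.3, -0.4, 0.4]
grip_width: 0.0854
grasp_force: 0.0
```

```bash
cat >> h.py <<'E'
from scipy.spatial.transform import Rotation as Ro
def go(x,y,z,yaw=None):
    "tool-axis delta from measured pose to a world target (m)"
    s=bot.state();w=s["ee_rot"];R=Ro.from_quat([w[1],w[2],w[3],w[0]])
    print("delta",R.inv().apply(np.array([x,y,z])-s["tool_pos"]).round(4),"toolx yaw",np.degrees(np.arctan2(*R.as_matrix()[[1,0],0])).round(2),"tool z",R.as_matrix()[:,2].round(4),"pos",s["tool_pos"].round(4),s["t"])
E
python3 -c "
from h import *;go(.4225,.292,.12)"
```

```text
delta [-0.0492 -0.3823  0.123 ] toolx yaw -15.47 tool z [ 0.0079  0.029  -0.9995] pos [ 0.367  -0.0929  0.2315] 2.2333
```

Emit:
{"method": "drive_tool", "body": {"deltas": "-0.03 -0.22 0 0 0 0 1;-0.03 -0.22 0 0 0 0 1;-0.03 -0.22 0 0 0 0 1;-0.03 -0.22 0 0 0 0 1;-0.03 -0.22 0 0 0 0 1;-0.03 -0.22 0 0 0 0 1;-0.03 -0.22 0 0 0 0 1;-0.03 -0.22 0 0 0 0 1"}}

```text
t: 2.9
tool_pos: [0.3553, -0.065, 0.237]
ee_rot: [-0.03, 0.993, -0.114, 0.003]
contact_force: [0.1, 0.1, -1.2]
grip_width: 0.0852
grasp_force: 0.0
```

```bash
python3 -c "
from h import *;go(.4225,.292,.12)"
```

```text
delta [-0.0152 -0.3551  0.139 ] toolx yaw -13.08 tool z [ 0.0126  0.0598 -0.9981] pos [ 0.3553 -0.065   0.237 ] 2.9
```

```bash
python3 -c "
from h import *;s=bot.state();print(s['q'].round(3),s['dq'].round(3))"
```

```text
[-0.229 -0.356 -0.209  1.72   0.061  3.141] [ 0.    -0.02  -0.009  0.01   0.001 -0.   ]
```

```bash
cat >> h.py <<'E'
def rot(yaw):
    w=bot.state()["ee_rot"];R=Ro.from_quat([w[1],w[2],w[3],w[0]])
    y=np.radians(yaw);c,s=np.cos(y),np.sin(y)
    D=Ro.from_matrix(np.array([[c,s,0],[s,-c,0],[0,0,-1]]))
    print("rotvec",(R.inv()*D).as_rotvec(degrees=True).round(2))
E
python3 -c "
from h import *;go(.39,.08,.22);rot(40)"
```

```text
delta [ 0.001  -0.1478  0.0261] toolx yaw -13.08 tool z [ 0.0126  0.0598 -0.9981] pos [ 0.3553 -0.065   0.237 ] 2.9
rotvec [ -3.28  -1.56 -53.06]
```

Emit:
{"method": "drive_tool", "body": {"deltas": "0 -0.03 0.01 -3.3 -1.6 -53 1;0 -0.06 0.015 -3.3 -1.6 -53 1;0 -0.1 0.026 -3.3 -1.6 -53 1;0 -0.148 0.026 -3.3 -1.6 -53 1;0 -0.148 0.026 -3.3 -1.6 -53 1;0 -0.148 0.026 -3.3 -1.6 -53 1;0 -0.148 0.026 -3.3 -1.6 -53 1;0 -0.148 0.026 -3.3 -1.6 -53 1"}}

```text
t: 3.57
tool_pos: [0.3891, 0.0812, 0.2199]
ee_rot: [0.0, 0.938, 0.346, -0.001]
contact_force: [-0.5, -0.5, -0.3]
grip_width: 0.0855
grasp_force: 0.0
```

```bash
python3 -c "
from h import *;go(.40,.27,.2);rot(96);print(bot.state()['q'].round(2))"
```

```text
delta [ 0.1308 -0.1366  0.0197] toolx yaw 40.45 tool z [-0.001 -0.001 -1.   ] pos [0.3891 0.0812 0.2199] 3.5667
rotvec [-3.000e-02  8.000e-02 -5.555e+01]
[ 0.21 -0.28 -0.18  1.67 -0.    2.64]
```

Emit:
{"method": "drive_tool", "body": {"deltas": "0.131 -0.137 0.02 0 0 -55.5 1;0.131 -0.137 0.02 0 0 -55.5 1;0.131 -0.137 0.02 0 0 -55.5 1;0.131 -0.137 0.02 0 0 -55.5 1;0.131 -0.137 0.02 0 0 -55.5 1;0.131 -0.137 0.02 0 0 -55.5 1;0.131 -0.137 0.02 0 0 -55.5 1;0.131 -0.137 0.02 0 0 -55.5 1"}}

```text
t: 4.23
tool_pos: [0.4013, 0.2704, 0.1995]
ee_rot: [-0.0, 0.67, 0.743, -0.001]
contact_force: [0.6, 0.3, 0.2]
grip_width: 0.0852
grasp_force: 0.0
```

```bash
python3 -c "
from h import *;go(.4225,.292,.12);rot(153)"
```

```text
delta [0.0194 0.0235 0.0795] toolx yaw 95.92 tool z [-0.0015 -0.0011 -1.    ] pos [0.4013 0.2704 0.1995] 4.2333
rotvec [ -0.11   0.   -57.08]
```

Emit:
{"method": "drive_tool", "body": {"deltas": "0.0194 0.0235 0.08 -0.1 0 -57 1;0.0194 0.0235 0.08 -0.1 0 -57 1;0.0194 0.0235 0.08 -0.1 0 -57 1;0.0194 0.0235 0.08 -0.1 0 -57 1;0.0194 0.0235 0.08 -0.1 0 -57 1;0.0194 0.0235 0.08 -0.1 0 -57 1;0.0194 0.0235 0.08 -0.1 0 -57 1;0.0194 0.0235 0.08 -0.1 0 -57 1"}}

```text
t: 4.9
tool_pos: [0.423, 0.2912, 0.1198]
ee_rot: [0.0, 0.235, 0.972, 0.0]
contact_force: [0.6, 1.2, 0.4]
grip_width: 0.0855
grasp_force: 0.0
```

```bash
python3 -c "
from h import *;go(.4225,.292,.03);rot(162.1)
for c in('top','scene'):
  im,d=bot.get_image(c);np.save(c+'_d.npy',d);im=im[230:280,140:220] if c=='top' else im[230:310,210:310];cv2.imwrite('pics/%s1.png'%c,cv2.resize(im[:,:,::-1],None,fx=5,fy=5,interpolation=cv2.INTER_CUBIC))
a=cv2.imread('pics/top1.png');b=cv2.imread('pics/scene1.png');
o=np.zeros((650,500,3),np.uint8);o[:250,:400]=a;o[250:]=b;cv2.imwrite('pics/c1.png',o[:600])
"
```

```text
delta [0.0008 0.0004 0.0898] toolx yaw 152.82 tool z [ 4.e-04  3.e-04 -1.e+00] pos [0.423  0.2912 0.1198] 4.9
rotvec [ 0.02  0.02 -9.28]
```

View pics/c1.png

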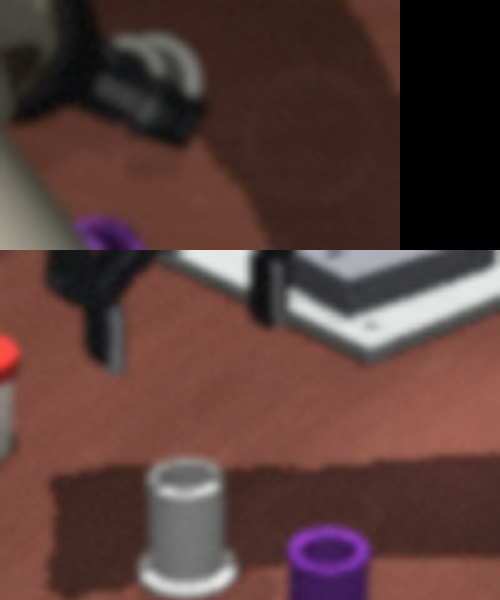

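Emit:
{"method": "drive_tool", "body": {"deltas": "0.001 0 0.04 0 0 -7 1;0.001 0 0.07 0 0 -9.3 1;0.001 0 0.1 0 0 -9.3 1;0.001 0 0.1 0 0 -9.3 1;0.001 0 0.1 0 0 -9.3 1"}}

```text
t: 5.42
tool_pos: [0.4213, 0.2912, 0.0193]
ee_rot: [-0.001, 0.16, 0.987, -0.001]
contact_force: [0.3, 0.3, 0.9]
grip_width: 0.0852
grasp_force: 0.0
```

Emit:
{"method": "drive_tool", "body": {"deltas": "0 0 0 0 0 0 -1;0 0 0 0 0 0 -1;0 0 0 0 0 0 -1;0 0 0 0 0 0 -1;0 0 0 0 0 0 -1;0 0 0 0 0 0 -1;0 0 0 0 0 0 -1;0 0 0 0 0 0 -1"}}

```text
t: 6.08
tool_pos: [0.4231, 0.2926, 0.022]
ee_rot: [0.001, 0.159, 0.987, 0.001]
contact_force: [-0.7, 0.1, 7.7]
grip_width: 0.0387
grasp_force: 60.0
```

Emit:
{"method": "drive_tool", "body": {"deltas": "0 0 -0.04 0 0 0 -1;0 0 -0.08 0 0 0 -1;0 0 -0.12 0 0 0 -1;0 0 -0.12 0 0 0 -1;0 0 -0.12 0 0 0 -1"}}

```text
t: 6.5
tool_pos: [0.4233, 0.2927, 0.1433]
ee_rot: [0.002, 0.159, 0.987, 0.002]
contact_force: [0.2, -0.8, -1.5]
grip_width: 0.0389
grasp_force: 60.9
```

```bash
python3 -c "
from h import *;go(.4897,-.06,.14);rot(162.1);print(bot.state()['q'].round(2))"
```

```text
delta [-0.1735 -0.3142  0.0024] toolx yaw 161.76 tool z [ 0.0053  0.0038 -1.    ] pos [0.4233 0.2927 0.1433] 6.5
rotvec [ 0.3   0.22 -0.34]
[ 0.6  -0.02 -0.1   1.48  0.    0.92]
```

Emit:
{"method": "drive_tool", "body": {"deltas": "-0.02 -0.03 0 0.3 0.2 0 -1;-0.035 -0.065 0 0.3 0.2 0 -1;-0.055 -0.1 0 0.3 0.2 0 -1;-0.075 -0.135 0 0.3 0.2 0 -1;-0.095 -0.17 0 0.3 0.2 0 -1;-0.115 -0.205 0 0.3 0.2 0 -1;-0.133 -0.24 0 0.3 0.2 0 -1;-0.145 -0.262 0 0.3 0.2 0 -1"}}

```text
t: 7.17
tool_pos: [0.4773, -0.0055, 0.1388]
ee_rot: [-0.003, 0.159, 0.987, -0.002]
contact_force: [-0.2, -0.6, -0.9]
grip_width: 0.0388
grasp_force: 61.0
```

Emit:
{"method": "drive_tool", "body": {"deltas": "-0.012 -0.022 0 0 0 0 -1;-0.022 -0.04 0 0 0 0 -1;-0.028 -0.05 0 0 0 0 -1;-0.028 -0.05 0 0 0 0 -1;-0.028 -0.05 0 0 0 0 -1;-0.028 -0.05 0 0 0 0 -1"}}

```text
t: 7.67
tool_pos: [0.4885, -0.0579, 0.1396]
ee_rot: [-0.002, 0.158, 0.987, -0.002]
contact_force: [-0.7, -0.4, -0.3]
grip_width: 0.0391
grasp_force: 61.0
```

```bash
python3 -c "
from h import *;go(.4897,-.06,.14);rot(162.1)
for c in('top','scene'):
  im,d=bot.get_image(c);np.save(c+'_d.npy',d);im=im[190:250,260:340] if c=='top' else im[180:260,240:340];cv2.imwrite('pics/%s2.png'%c,cv2.resize(im[:,:,::-1],None,fx=5,fy=5,interpolation=cv2.INTER_CUBIC))
a=cv2.imread('pics/top2.png');b=cv2.imread('pics/scene2.png');
o=np.zeros((400,800,3),np.uint8);o[:300,:400]=a;o[:,400:]=b[:,50:450];cv2.imwrite('pics/c2.png',o)
"
```

```text
delta [-0.0018 -0.0017 -0.0004] toolx yaw 161.8 tool z [-0.005  -0.0029 -1.    ] pos [ 0.4885 -0.0579  0.1396] 7.6667
rotvec [-0.24 -0.22 -0.3 ]
```

View pics/c2.png

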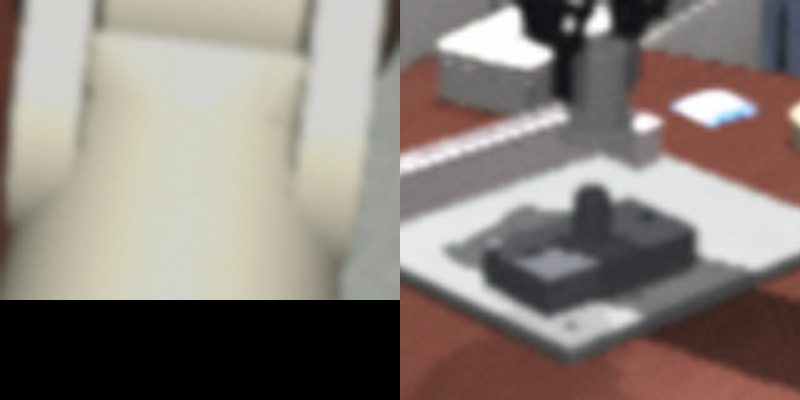

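```bash
python3 - <<'E'
from h import *
d=np.load("scene_d.npy");P,u,v=pts("scene",d)
im=cv2.imread("pics/scene2.png")
c=bot.calibration("scene");T=np.array(c["T"]);Ti=np.linalg.inv(T)
def proj(p):
    r,_=cv2.Rodrigues(Ti[:3,:3]);return cv2.projectPoints(np.array([p]),r,Ti[:3,3],np.array(c["K"]),np.array(c["dist_coeffs"]))[0].ravel().round(2)
for z in(.05,.075,.12,.16):print(z,"proj tcp",proj([.4885,-.0579,z]),"proj spigot",proj([.4897,-.06,z]))
k=(np.hypot(P[:,0]-.489,P[:,1]+.05)<.035)&(P[:,2]>.048)
for r in np.unique(v[k]):
    q=k&(v==r);print(r,u[q].min(),u[q].max(),(u[q].min()+u[q].max())/2,P[q].mean(0).round(3))
g=cv2.cvtColor(bot.get_image("scene")[0],cv2.COLOR_RGB2GRAY)
for r in range(186,237,3):print(r,g[r,268:305].tolist())
E
```

```text
0.05 proj tcp [289.19 224.81] proj spigot [289.16 224.52]
0.075 proj tcp [289.3  217.78] proj spigot [289.28 217.49]
0.12 proj tcp [289.51 204.9 ] proj spigot [289.48 204.63]
0.16 proj tcp [289.69 193.2 ] proj spigot [289.67 192.94]
41 283 297 290.0 [ 0.493 -0.051  0.62 ]
42 294 297 295.5 [ 0.488 -0.078  0.617]
79 301 302 301.5 [ 0.456 -0.059  0.516]
80 289 300 294.5 [ 0.466 -0.033  0.515]
81 279 300 289.5 [ 0.478 -0.029  0.512]
82 282 298 290.0 [ 0.475 -0.025  0.51 ]
83 281 296 288.5 [ 0.479 -0.023  0.507]
84 280 294 287.0 [ 0.482 -0.021  0.504]
85 280 293 286.5 [ 0.484 -0.021  0.501]
86 283 292 287.5 [ 0.479 -0.02   0.499]
87 281 291 286.0 [ 0.486 -0.02   0.495]
88 282 291 286.5 [ 0.483 -0.02   0.493]
89 280 290 285.0 [ 0.487 -0.019  0.49 ]
90 285 290 287.5 [ 0.48  -0.018  0.488]
91 282 289 285.5 [ 0.485 -0.018  0.484]
92 281 288 284.5 [ 0.488 -0.018  0.481]
93 281 287 284.0 [ 0.49  -0.019  0.478]
94 282 287 284.5 [ 0.488 -0.018  0.476]
95 283 284 283.5 [ 0.492 -0.018  0.473]
96 284 288 286.0 [ 0.484 -0.018  0.47 ]
100 278 284 281.0 [ 0.506 -0.027  0.456]
101 279 288 283.5 [ 0.496 
[... 6726 characters left out ...]
, 85, 90, 90, 87, 86, 79, 81, 96, 125, 155, 186, 203]
225 [159, 139, 128, 123, 117, 117, 118, 115, 109, 105, 102, 96, 93, 89, 86, 83, 70, 56, 55, 56, 56, 56, 55, 59, 75, 85, 90, 88, 88, 89, 88, 87, 88, 89, 90, 91, 90]
228 [143, 139, 119, 97, 89, 88, 88, 88, 86, 85, 83, 79, 73, 72, 67, 64, 62, 62, 60, 59, 59, 61, 59, 61, 61, 60, 63, 67, 70, 77, 81, 83, 79, 73, 69, 61, 59]
231 [54, 63, 78, 85, 91, 95, 94, 103, 111, 122, 135, 144, 147, 150, 144, 139, 138, 132, 117, 99, 92, 79, 66, 60, 62, 58, 57, 55, 55, 52, 52, 52, 53, 53, 52, 51, 52]
234 [51, 51, 52, 53, 55, 57, 67, 79, 104, 121, 136, 142, 144, 139, 131, 121, 108, 92, 82, 73, 66, 59, 55, 51, 51, 53, 52, 53, 53, 53, 52, 50, 54, 54, 56, 58, 65]
```

```bash
python3 -c "
from h import *;go(.4904,-.0596,.103);rot(162.1)"
```

```text
delta [-0.0024 -0.0011  0.037 ] toolx yaw 161.85 tool z [-0.0043 -0.0031 -1.    ] pos [ 0.4887 -0.0577  0.14  ] 7.8167
rotvec [-0.25 -0.18 -0.25]
```

Emit:
{"method": "drive_tool", "body": {"deltas": "-0.0024 -0.0011 0.02 -0.1 -0.1 0 -1;-0.0024 -0.0011 0.036 -0.1 -0.1 0 -1;-0.0024 -0.0011 0.036 -0.1 -0.1 0 -1;-0.0024 -0.0011 0.036 -0.1 -0.1 0 -1"}}

```text
t: 8.15
tool_pos: [0.49, -0.0599, 0.1037]
ee_rot: [-0.002, 0.158, 0.987, -0.001]
contact_force: [0.2, -0.5, -0.7]
grip_width: 0.0385
grasp_force: 60.9
```

Emit:
{"method": "drive_tool", "body": {"deltas": "0 0 0.002 0 0 0 -1;0 0 0.004 0 0 0 -1;0 0 0.006 0 0 0 -1;0 0 0.008 0 0 0 -1;0 0 0.008 0 0 0 -1"}}

```text
t: 8.57
tool_pos: [0.4905, -0.0606, 0.0959]
ee_rot: [-0.001, 0.158, 0.987, -0.001]
contact_force: [-0.1, -0.6, -0.9]
grip_width: 0.0392
grasp_force: 61.0
```

Emit:
{"method": "drive_tool", "body": {"deltas": "0 0 0.003 0 0 0 -1;0 0 0.006 0 0 0 -1;0 0 0.009 0 0 0 -1;0 0 0.012 0 0 0 -1;0 0 0.012 0 0 0 -1"}}

```text
t: 8.98
tool_pos: [0.4902, -0.0606, 0.0832]
ee_rot: [-0.001, 0.158, 0.987, -0.001]
contact_force: [0.9, 0.4, -1.9]
grip_width: 0.0388
grasp_force: 61.0
```

Emit:
{"method": "drive_tool", "body": {"deltas": "0 0 0.004 0 0 0 -1;0 0 0.008 0 0 0 -1;0 0 0.012 0 0 0 -1;0 0 0.0145 0 0 0 -1;0 0 0.0145 0 0 0 -1"}}

```text
t: 9.4
tool_pos: [0.4901, -0.0606, 0.0687]
ee_rot: [-0.001, 0.158, 0.987, -0.001]
contact_force: [0.7, 0.2, -1.2]
grip_width: 0.0394
grasp_force: 61.0
```

Emit:
{"method": "drive_tool", "body": {"deltas": "0 0 0.001 0 0 0 -1;0 0 0.002 0 0 0 -1;0 0 0.002 0 0 0 -1"}}

```text
t: 9.65
tool_pos: [0.4904, -0.0607, 0.0674]
ee_rot: [-0.001, 0.158, 0.987, -0.001]
contact_force: [-0.4, 0.6, -1.0]
grip_width: 0.0389
grasp_force: 60.9
```

Emit:
{"method": "drive_tool", "body": {"deltas": "0 0 0.001 0 0 0 -1;0 0 0.002 0 0 0 -1;0 0 0.002 0 0 0 -1"}}

```text
t: 9.9
tool_pos: [0.4906, -0.0607, 0.0671]
ee_rot: [-0.0, 0.158, 0.987, -0.001]
contact_force: [-5.0, 0.7, 11.6]
grip_width: 0.0389
grasp_force: 62.1
```

Emit:
{"method": "drive_tool", "body": {"deltas": "-0.01 -0.008 -0.001 0 0 0 -1;-0.025 -0.02 -0.001 0 0 0 -1;-0.04 -0.032 -0.001 0 0 0 -1;-0.055 -0.044 -0.001 0 0 0 -1;-0.07 -0.056 -0.001 0 0 0 -1;-0.085 -0.068 -0.001 0 0 0 -1;-0.095 -0.076 -0.001 0 0 0 -1;-0.1 -0.08 -0.001 0 0 0 -1"}}

```text
t: 10.57
tool_pos: [0.5614, -0.1691, 0.0671]
ee_rot: [-0.0, 0.159, 0.987, -0.001]
contact_force: [-3.3, 3.5, 5.8]
grip_width: 0.0386
grasp_force: 61.8
```

```bash
cat >> h.py <<'E'
def jf(psi=-17.9):
    p=np.radians(psi);X=np.array([np.cos(p),np.sin(p),0]);Y=np.array([-np.sin(p),np.cos(p),0])
    s=bot.state();f=s["contact_force"];q=s["tool_pos"]-np.array([.5231,-.1291,0])
    print("jig F x %.1f y %.1f z %.1f"%(f@X,f@Y,f[2]),"pos x %.4f y %.4f z %.4f"%(q@X,q@Y,q[2]),"t",s["t"])
E
python3 -c "
from h import *;jf();go(.5695,-.1808,.067);rot(162.1)
im,d=bot.get_image('scene');cv2.imwrite('pics/s3.png',cv2.resize(im[170:270,220:350,::-1],None,fx=5,fy=5,interpolation=cv2.INTER_CUBIC))"
```

```text
jig F x -4.2 y 2.3 z 5.8 pos x 0.0487 y -0.0263 z 0.0671 t 10.5667
delta [-0.0114 -0.0085  0.0001] toolx yaw 161.73 tool z [-0.001  -0.0019 -1.    ] pos [ 0.5614 -0.1691  0.0671] 10.5667
rotvec [-0.12 -0.02 -0.37]
```

View pics/s3.png

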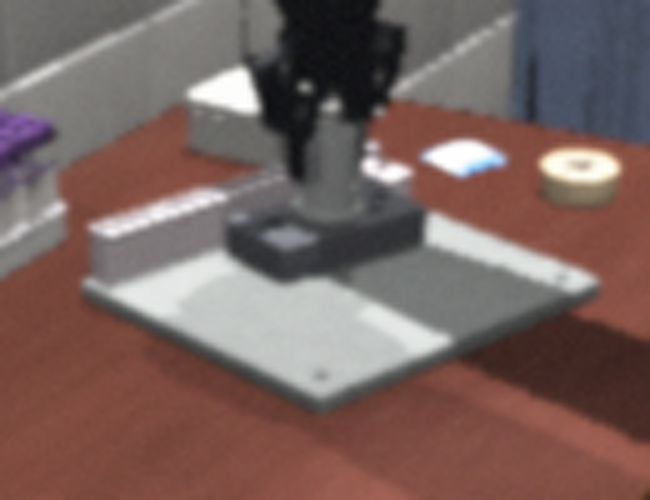

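Emit:
{"method": "drive_tool", "body": {"deltas": "-0.003 0 0 0 0 0 -1;-0.006 0 0 0 0 0 -1;-0.008 0 0 0 0 0 -1;-0.009 0 0 0 0 0 -1;-0.01 0 0 0 0 0 -1;-0.01 0 0 0 0 0 -1"}}

```text
t: 11.12
tool_pos: [0.5698, -0.1708, 0.0672]
ee_rot: [-0.001, 0.158, 0.987, -0.001]
contact_force: [-2.5, -0.0, 5.0]
grip_width: 0.039
grasp_force: 61.6
```

```bash
python3 -c "
from h import *;jf()"
```

```text
jig F x -2.4 y -0.8 z 5.0 pos x 0.0573 y -0.0254 z 0.0672 t 11.1167
```

Emit:
{"method": "drive_tool", "body": {"deltas": "-0.001 0 0 0 0 0 -1;-0.002 0 0 0 0 0 -1;-0.003 0 0 0 0 0 -1;-0.004 0 0 0 0 0 -1;-0.004 0 0 0 0 0 -1"}}

```text
t: 11.53
tool_pos: [0.5732, -0.172, 0.0672]
ee_rot: [-0.001, 0.158, 0.987, -0.001]
contact_force: [-4.8, 0.4, 6.9]
grip_width: 0.039
grasp_force: 61.8
```

```bash
python3 -c "
from h import *;jf()"
```

```text
jig F x -4.7 y -1.1 z 6.9 pos x 0.0609 y -0.0254 z 0.0672 t 11.5333
```

Emit:
{"method": "drive_tool", "body": {"deltas": "-0.001 0 0 0 0 0 -1;-0.002 0 0 0 0 0 -1;-0.002 0 0 0 0 0 -1"}}

```text
t: 11.78
tool_pos: [0.5751, -0.1728, 0.0672]
ee_rot: [-0.001, 0.158, 0.987, -0.001]
contact_force: [-4.6, -0.0, 6.0]
grip_width: 0.0389
grasp_force: 61.8
```

```bash
python3 -c "
from h import *;jf()"
```

```text
jig F x -4.4 y -1.4 z 6.0 pos x 0.0629 y -0.0256 z 0.0672 t 11.7833
```

Emit:
{"method": "drive_tool", "body": {"deltas": "-0.001 0 0 0 0 0 -1;-0.002 0 0 0 0 0 -1;-0.002 0 0 0 0 0 -1"}}

```text
t: 12.03
tool_pos: [0.577, -0.1734, 0.0672]
ee_rot: [-0.001, 0.158, 0.987, -0.001]
contact_force: [-4.5, -0.1, 6.7]
grip_width: 0.0393
grasp_force: 61.9
```

```bash
python3 -c "
from h import *;jf()"
```

```text
jig F x -4.3 y -1.4 z 6.7 pos x 0.0649 y -0.0256 z 0.0672 t 12.0333
```

Emit:
{"method": "drive_tool", "body": {"deltas": "-0.001 0 0 0 0 0 -1;-0.002 0 0 0 0 0 -1;-0.003 0 0 0 0 0 -1;-0.003 0 0 0 0 0 -1"}}

```text
t: 12.37
tool_pos: [0.5776, -0.1736, 0.0673]
ee_rot: [-0.003, 0.158, 0.987, -0.001]
contact_force: [-17.5, 4.3, 15.4]
grip_width: 0.0391
grasp_force: 62.7
```

```bash
python3 -c "
from h import *;jf()
im,d=bot.get_image('scene');np.save('scene_d.npy',d);cv2.imwrite('pics/s4.png',cv2.resize(im[180:250,250:330,::-1],None,fx=8,fy=8,interpolation=cv2.INTER_CUBIC))"
```

```text
jig F x -17.9 y -1.3 z 15.4 pos x 0.0655 y -0.0256 z 0.0673 t 12.3667
```

View pics/s4.png

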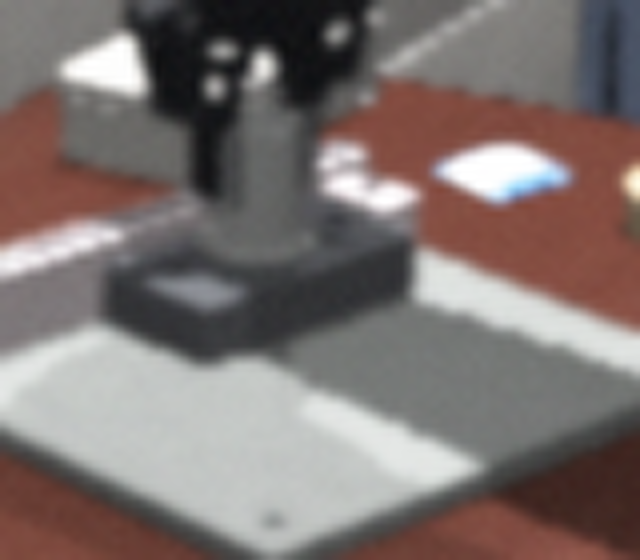

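Emit:
{"method": "drive_tool", "body": {"deltas": "0.0015 0 -0.001 0 0 0 -1;0.0015 -0.002 -0.001 0 0 0 -1;0.0015 -0.004 -0.001 0 0 0 -1;0.0015 -0.006 -0.001 0 0 0 -1;0.0015 -0.008 -0.001 0 0 0 -1;0.0015 -0.008 -0.001 0 0 0 -1"}}

```text
t: 12.92
tool_pos: [0.5752, -0.1801, 0.0673]
ee_rot: [-0.002, 0.158, 0.987, -0.0]
contact_force: [-5.7, 8.0, 3.2]
grip_width: 0.0387
grasp_force: 61.5
```

```bash
python3 -c "
from h import *;jf()"
```

```text
jig F x -7.9 y 5.9 z 3.2 pos x 0.0653 y -0.0325 z 0.0673 t 12.9167
```

Emit:
{"method": "drive_tool", "body": {"deltas": "0 -0.001 0 0 0 0 -1;0 -0.002 0 0 0 0 -1;0 -0.003 0 0 0 0 -1;0 -0.003 0 0 0 0 -1"}}

```text
t: 13.25
tool_pos: [0.575, -0.1806, 0.0673]
ee_rot: [-0.002, 0.157, 0.988, 0.002]
contact_force: [-3.1, 20.3, 3.3]
grip_width: 0.0392
grasp_force: 61.7
```

```bash
python3 -c "
from h import *;jf()"
```

```text
jig F x -9.2 y 18.3 z 3.3 pos x 0.0652 y -0.0331 z 0.0673 t 13.25
```

Emit:
{"method": "drive_tool", "body": {"deltas": "-0.0005 0.001 0.0005 0 0 0 -1;-0.001 0.0025 0.001 0 0 0 -1;-0.001 0.0025 0.001 0 0 0 -1;-0.001 0.0025 0.001 0 0 0 -1;-0.001 0.0025 0.001 0 0 0 -1"}}

```text
t: 13.67
tool_pos: [0.5752, -0.1804, 0.0672]
ee_rot: [-0.003, 0.158, 0.987, 0.0]
contact_force: [-14.5, 10.9, 13.4]
grip_width: 0.0387
grasp_force: 62.6
```

```bash
python3 -c "
from h import *;jf()"
```

```text
jig F x -17.2 y 5.9 z 13.4 pos x 0.0653 y -0.0328 z 0.0672 t 13.6667
```

Emit:
{"method": "drive_tool", "body": {"deltas": "0.0003 0 0.0002 0 0 0 -1;0.0003 0 0.0002 0 0 0 -1;0.0003 0 0.0002 0 0 0 -1;0.0003 0 0.0002 0 0 0 -1;0.0003 0 0.0002 0 0 0 -1;0.0003 0 0.0002 0 0 0 -1;0.0003 0 0.0002 0 0 0 -1;0.0003 0 0.0002 0 0 0 -1"}}

```text
t: 14.33
tool_pos: [0.5752, -0.1804, 0.0673]
ee_rot: [-0.002, 0.158, 0.987, 0.0]
contact_force: [-13.4, 10.2, 13.6]
grip_width: 0.039
grasp_force: 62.7
```

```bash
python3 -c "
from h import *;jf()
im,d=bot.get_image('scene');cv2.imwrite('pics/s5.png',cv2.resize(im[180:250,250:330,::-1],None,fx=8,fy=8,interpolation=cv2.INTER_CUBIC))
im,d=bot.get_image('top');print(band('top',d,(.42,.66,-.27,-.08),.037,.0505,.045));jf()"
```

```text
jig F x -15.9 y 5.6 z 13.6 pos x 0.0653 y -0.0328 z 0.0673 t 14.3333
(np.int64(99), array([ 578.1, -122.1]), array([ 578.3, -123.1,   18.5,   55.8,   71.9]), 33.33971152023122)
jig F x -15.2 y 5.0 z 13.5 pos x 0.0653 y -0.0328 z 0.0672 t 14.4333
```

View pics/s5.png

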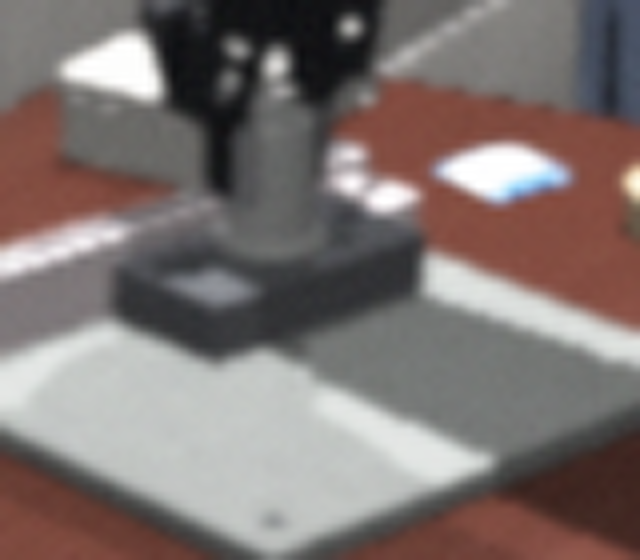

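```bash
python3 -c "
from h import *;jf();print(bot.hand_in())"
```

```text
jig F x -15.2 y 5.0 z 13.5 pos x 0.0653 y -0.0328 z 0.0672 t 14.4333
the job is handed in; nothing more can be done
None
```

The steel sleeve is fully home on the spigot and the foot sits in the jig corner, flush to the fence and touching the stop; I handed in at 14.4 s still holding about 15 N into the fence, 13.5 N into the board and 5 N towards the stop.

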